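# Walk the receipt printer round, corner by corner, and back against the cable trough

## Robot

A 7-joint arm with a two-finger parallel gripper is mounted at the origin on the work surface. World frame = base frame: x ahead of the robot, y to its left, z up, the work surface at z = 0. Lengths are in m, angles in degrees, forces in N, time in s.
With the tool pointing down it reaches from about 0.425 to 0.825 m from the base axis. Payload 3.6 kg.
Tool frame: the origin (TCP) lies midway between the tips of the shut fingers; the grasp point (between the pads) lies 19 mm behind it; z points along the fingers, x is the direction in which the jaws open and shut, and the axes are right-handed (so a half turn about z gives the same grasp; the last joint's range is limited). The gripper opens to 85 mm and grips with 20 to 120 N. Pads are 22 mm wide; open, the fingers measure 114 mm over their backs; the gripper's body (76 mm by 85 mm) begins 54 mm behind the grasp point. The pads swing forward as they close: fully open they stand 13 mm farther back than shut.
Start: joints at [-68.554, 35.231, -0.722, 81.555, 0.464, 63.22, -2.315], TCP at [0.254, 0.598, 0.231] pointing down, gripper open.
Joint ranges: [-178.69, 178.69], [-17.37, 117.87], [-77.05, 75.6], [15.02, 138.74], [-78.02, 258.01], [0.78, 113.62], [-162.83, 162.83]. Speed limits (degrees/s): [159.86, 159.86, 180, 180, 180, 180, 180].

## Interface

Orientations are given as a 3x3 rotation matrix whose columns are the frame's x, y, z axes.
In Python, from cell import get_obs, optics, order gives the robot as it stands. The module is installed in compiled form; this text tells all that it offers.
- The arm moves only by the shell command python3 -m crank 'ROWS'. ROWS is JSON, a list that holds one entry, the list of rows, each a list of 5 numbers: the shift along the tool's x, y, z in m, then the turn about the tool's z in degrees, then the opening, from 0 (shut) to 1 (fully open). In form: [[[tx, ty, tz, turn, jaw], ...]]. A call has exactly 5 rows; each row is the pose to reach, as a shift and turn from the pose commanded when the call began, along the tool's axes at that moment; what a row does not reach only later rows make up. A row lasts 1/12 s, in which the tool goes at most 41.7 mm and 7.16 degrees, less where a joint would pass 70% of its speed; a pose out of reach is approached as far as the arm can. A call with a gripper value outside its range is refused whole. The fingers move at their own pace and stop on an object; the grip force is fixed at half the most. Time passes only in rows, so rows that repeat a pose let the fingers close, or fill a call up. It gives the time, the measured TCP pose, the force and the opening at its end, in the units of the state.
- get_obs(): the state, without advancing time (a new reading comes with each control period).
- optics.capture(name): name is "scene" or "top" or "wrist"; returns the picture (400x640x3 uint8, red, green, blue); there is no depth.
- optics.camera_params(name): a dict with "vfov" (degrees; the focal length in pixels is half the picture's height over the tangent of half this angle, whatever the lens; pixels are square), "cx", "cy" (the principal point, pixels), "camera_from_world" (4x4, takes a point from world to camera coordinates). Camera axes: x right, y down, z forward; pixel columns grow to the right and rows downward; lengths in m; the calibration is good to about 2 mm. The wrist camera is an equidistant fisheye: a pixel r from the principal point sees the ray r / f radians off the axis. A picture is of the moment at which its call begins: read the wrist's pose just before it. camera_params takes no time and is no camera call; for the wrist camera it gives the pose at the moment of the call.
- order.close_job(): hands the job in, once; it reports no verdict.
The state is a dict: "t": time; "q": joint angles; "qvel": joint speeds; "effort": joint torques, N m; "ee_pos": TCP position; "ee_rot": TCP orientation; "contact_force": force on the tool from outside, world axes, zero at the start; "ft_torque": the same for the moment, N m; "width": finger opening in m.
Only numpy, scipy, OpenCV 4.12 (cv2) and the standard library are available. Lean on these libraries where they do the work, as an engineer would, in place of code of your own. Each camera call takes 0.05 s, during which the arm holds its last target. There are 200 camera calls.

## Task

The repaired receipt printer stands skewed on the desk. With pushes alone, never lifting or tipping it, walk it round until it stands square to the cable trough while still clear of it, then push it steadily back until its back sits flat against the trough's front board, with the rear socket panel wholly opposite the cable opening. Leave the paper roll, the screw tray, the screwdriver and the pry tool where they are.

Things in the scene. Friction and masses are not known exactly. Their poses are not given: they have to be found in the camera images.
- printer: black receipt printer, loose, 0.9 to 1.5 kg, on rubber feet: block 146 deep (x) x 132 wide (y) x 102 mm high, sides and back upright; front face upright to 66 mm, sloping back above. Origin: at desk level under the block's middle. +x points out of its back: front (button) at x = -73, back at +73, sides at y = +-66 mm. Starts turned 27 to 76 degrees anticlockwise (from above) from square
- printer_back (a point): middle of the printer's rear socket panel (74 mm wide, 34 mm high), on the back face (printer x = 73, y = 0), 47 mm above the desk; axes as the printer's. The printer's four feet stand under x = +-56, y = +-50 mm and slide on the desk with friction of about 0.6
- trough: plywood cable trough fixed to the desk: open box 440 long (y), 96 deep (x), 72 mm high, socket strip inside. Its front board, on the robot's side, has a cable opening 104 mm wide, open at the top, lower edge 28 mm up. Origin: desk level, outer front face, under the opening's middle. x is square to the board, away from the robot; y along it. Runs from y = -240 to +200 mm
- roll: white receipt paper roll, standing, 64 mm diameter, 80 mm high, loose; origin at the centre of its underside. Leave alone
- tray: small grey open tray of screws, 70 (x) by 90 (y) by 35 mm high, loose; origin at the centre of its underside. Leave alone
- screwdriver: blue-handled screwdriver lying on the desk, 190 mm long along its x, up to about 30 mm thick, loose; origin near the middle of its length. Leave alone
- pry: orange plastic pry tool lying on the desk, 170 mm long along its x, 20 mm wide, up to 18 mm high, loose; origin near the middle of its length. Leave alone
Not all that is in view belongs to the job. Of the things shaped like the printer, the black one is meant.

How it is judged (in metres and radians):
On the way:
1. the printer is square to the trough (within 8 degrees), back towards it, and still clear of it by 5 mm or more (angle between the x axis of printer and the x axis of trough, either way round below 0.14 rad and x of printer_back in the frame of trough between -0.15 and -0.005 m and contact force between printer and trough below 0.5 N), for 0.2 s.
At the end, for the whole second after the job is handed in: the printer stands at rest on its feet, its back against the trough's front board (middle of the back within 5 mm of it, square within 2.6 degrees), the middle of its socket panel within 16 mm of the middle of the opening (angle between the x axis of printer and the x axis of trough, either way round below 0.045 rad and x of printer_back in the frame of trough between -0.005 and 0.01 m and y of printer_back in the frame of trough between -0.016 and 0.016 m and height (world z) of printer below 0.004 m and angle between printer's own z axis and vertical below 0.03 rad and linear speed of printer below 0.01 m/s); the robot touches nothing.
It fails at once if the printer touches the trough while more than 10 degrees out of square (contact force between printer and trough above 1 N and angle between the x axis of printer and the x axis of trough, either way round above 0.175 rad).
It fails at once if the printer is lifted off the desk or tipped by more than 7 degrees (height (world z) of printer above 0.008 m or angle between printer's own z axis and vertical above 0.12 rad).
It fails at once if the printer is knocked instead of pushed steadily (faster than 0.4 m/s) (linear speed of printer above 0.4 m/s).
It fails at once if the paper roll, screw tray, screwdriver or pry tool is moved (more than 15 mm) (distance of any of roll, tray, screwdriver, pry from where it was at the start of the episode above 0.015 m).
It also fails if it takes over 72 s, if anything falls off the work surface, if the arm or the gripper's body presses on something with over 40 N, if the wrist force passes 120 N, or if a joint passes its speed limit or range.

## Working session

There is one attempt and no reset: what is moved stays moved. The work goes in short steps, Python scripts to look and compute and a shell command to move; the robot and the scene stay as the last step left them, time stands still between calls to the robot, and variables do not carry over. Pictures are saved under pics/ and viewed, about 8 in all and at most 12, crops included, and the job is handed in when it is done.

```bash
mkdir -p pics
cat > h.py <<'E'
import numpy as np, cv2
from cell import get_obs, optics, order
def cap(n,f):
    p=optics.camera_params(n); im=optics.capture(n); cv2.imwrite('pics/'+f,im[:,:,::-1]); return im,p
def ray(p,u,v):
    f=200/np.tan(np.radians(p['vfov']/2)); T=np.array(p['camera_from_world']); R=T[:3,:3]; c=-R.T@T[:3,3]
    d=R.T@np.array([(u-p['cx'])/f,(v-p['cy'])/f,1]); return c,d/np.linalg.norm(d)
def onz(p,u,v,z):
    c,d=ray(p,u,v); return c+d*(z-c[2])/d[2]
def proj(p,X):
    f=200/np.tan(np.radians(p['vfov']/2)); T=np.array(p['camera_from_world']); x=T[:3,:3]@np.array(X)+T[:3,3]
    return f*x[0]/x[2]+p['cx'],f*x[1]/x[2]+p['cy']
E
python3 - <<'E'
from h import *
for n in('top','scene'):
    im,p=cap(n,n+'0.png'); c,d=ray(p,320,200); print(n,p['vfov'],p['cx'],p['cy'],c.round(3),d.round(3))
o=get_obs(); print(o['t'],o['ee_pos'],np.round(o['ee_rot'],3),o['contact_force'])
E
```

```text
top 49.578754239652326 310.8133419113322 200.90499149679178 [0.322 0.05  1.231] [ 0.197 -0.023 -0.98 ]
scene 54.182491539679525 319.7508731010607 200.43884893964673 [1.308 0.136 0.668] [-0.772 -0.105 -0.627]
0.1 [0.25330445 0.59784929 0.23024277] [[ 0.39   0.921 -0.001]
 [ 0.921 -0.39  -0.002]
 [-0.002  0.    -1.   ]] [0.32152757 0.79501942 0.51685886]
```

View pics/top0.png

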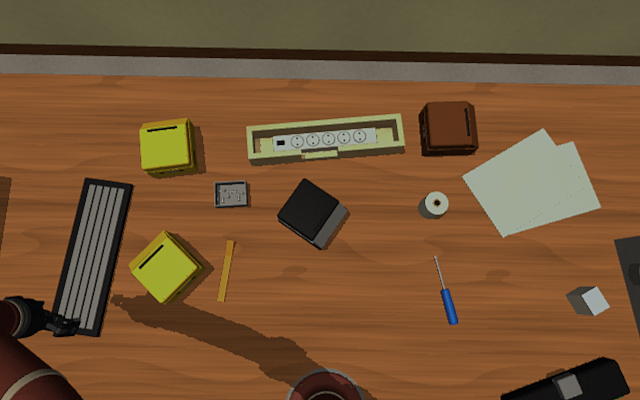

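View pics/scene0.png

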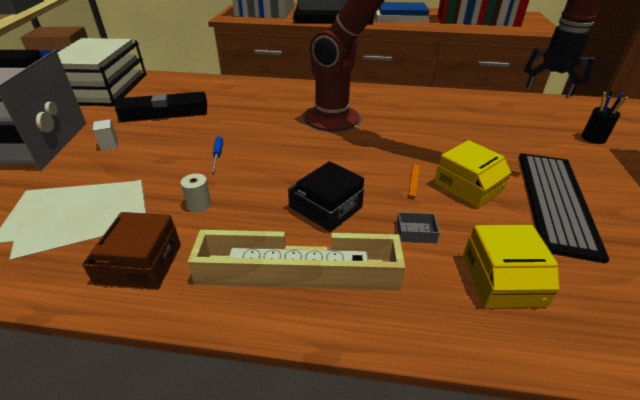

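The top view has image-up as +x and image-left as +y. The trough is at about (247–405, 115–165), the black printer at (312,213) with its grey front slope at lower right, the tray at (231,195), the roll at (434,205), the pry tool at (227,270) and the screwdriver at (446,290). The scene view agrees. Next I'll crop and measure edges.

Run:
```python
from h import *
im=cv2.imread('pics/top0.png'); c=cv2.resize(im[105:275,210:460],None,fx=3.2,fy=3.2,interpolation=cv2.INTER_CUBIC)
c=np.clip(c.astype(float)*1.6,0,255).astype('uint8'); cv2.imwrite('pics/c0.png',c)
p=optics.camera_params('top')
hsv=cv2.cvtColor(im,cv2.COLOR_BGR2HSV)
# black printer top
g=im.max(2); m=((g<60)).astype('uint8'); m[:, :260]=0; m[:,370:]=0; m[:170]=0; m[260:]=0
m2=((hsv[...,1]<70)&(g<140)).astype('uint8'); m2[:, :260]=0; m2[:,370:]=0; m2[:170]=0; m2[260:]=0
for mm in(m,m2):
    cs,_=cv2.findContours(mm,0,1); k=max(cs,key=cv2.contourArea); r=cv2.minAreaRect(k); print(r, cv2.approxPolyDP(k,3,True)[:,0].tolist())
# trough light wood
t=((hsv[...,0]>18)&(hsv[...,0]<35)&(g>120)&(hsv[...,1]<140)).astype('uint8'); t[:100]=0;t[175:]=0;t[:,:235]=0;t[:,412:]=0
cs,_=cv2.findContours(t,0,1); k=max(cs,key=cv2.contourArea); print('trough',cv2.minAreaRect(k),cv2.approxPolyDP(k,3,True)[:,0].tolist())
for n,u,v,z in[('roll',434,203,.08),('tray',231,194,.02),('sd tip',435,257,.01),('sd end',454,324,.015),('pry1',231,241,.01),('pry2',222,301,.01)]: print(n,onz(p,u,v,z).round(3))
```

```text
((311.3460998535156, 213.23074340820312), (55.747371673583984, 51.03241729736328), 33.690067291259766) [[303, 179], [277, 215], [280, 222], [321, 249], [309, 241], [338, 201]]
((312.01422119140625, 213.26925659179688), (54.974761962890625, 50.09821319580078), 35.134193420410156) [[303, 179], [277, 218], [320, 248], [346, 209]]
trough ((321.58392333984375, 124.9383316040039), (31.64020538330078, 158.20738220214844), 77.11483001708984) [[400, 113], [246, 126], [248, 158], [247, 133], [252, 130], [280, 128], [273, 125], [397, 113], [399, 118], [392, 118], [397, 122], [400, 117], [401, 123]]
roll [ 0.551 -0.286  0.08 ]
tray [0.578 0.276 0.02 ]
sd tip [ 0.411 -0.304  0.01 ]
sd end [ 0.23  -0.347  0.015]
pry1 [0.445 0.271 0.01 ]
pry2 [0.28  0.286 0.01 ]
```

View pics/c0.png

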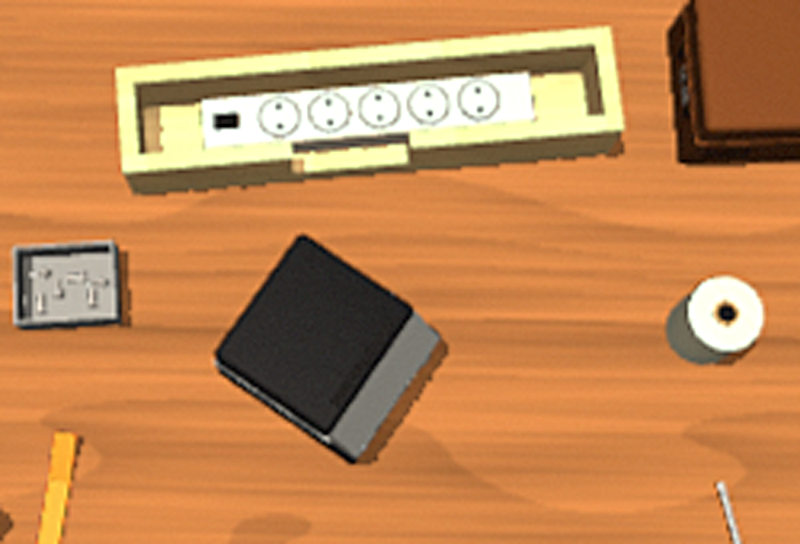

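```bash
cat >> h.py <<'E'
def full(uv,o=(210,105),s=3.2): return (o[0]+(uv[0]+.5)/s-.5, o[1]+(uv[1]+.5)/s-.5)
E
python3 - <<'E'
from h import *
p=optics.camera_params('top')
P=lambda u,v,z: onz(p,*full((u,v)),z)[:2]
L=P(126,173,.072);R=P(624,130,.072); y=(L-R)/np.linalg.norm(L-R); x=np.array([y[1],-y[0]])
print('trough L,R',L.round(3),R.round(3),'len',np.linalg.norm(L-R),'ang',np.degrees(np.arctan2(x[1],x[0])))
O=R+.24*y; print('origin',O.round(4))
for q in[(302,173),(410,162)]: print('lip',((P(*q,.028)-O)@y).round(4),((P(*q,.028)-O)@x).round(4))
B=[P(303,234,.102),P(216,355,.102)];F=[P(445,343,.066),P(352,462,.066)]
T=[P(413,307,.102),P(326,434,.102)]
print('back',np.round(B,3),np.linalg.norm(B[0]-B[1]),'front',np.round(F,3),np.linalg.norm(F[0]-F[1]),'depths',np.linalg.norm(B[0]-F[0]),np.linalg.norm(B[1]-F[1]))
yd=(B[1]-B[0])+(F[1]-F[0]);xd=(B[0]-F[0])+(B[1]-F[1])
print('ang x',np.degrees(np.arctan2(xd[1],xd[0])),'y',np.degrees(np.arctan2(-yd[0],yd[1])),'c',np.mean(B+F,axis=0).round(4))
E
```

```text
trough L,R [0.668 0.222] [ 0.716 -0.212] len 0.4366177762281688 ang 6.298561578827489
origin [0.6898 0.0265]
lip 0.0436 -0.0005
lip -0.0545 0.0011
back [[0.609 0.067]
 [0.505 0.136]] 0.12527524538029347 front [[ 0.525 -0.056]
 [ 0.422  0.022]] 0.12893177138369227 depths 0.14877840035944842 0.14112375254116408
ang x 54.81759036162204 y 54.546506837993064 c [0.5152 0.0421]
```

Lengths check out: the trough measures 437 of 440 mm, the printer's depth 141–149 of 146 mm, and the back edge is about right. The printer is at (0.515, 0.042) at 54.7°; the trough origin is (0.690, 0.0265) at 6.3°. The plan is to push the left side near the rear corner, which turns it clockwise.

```bash
cat >> h.py <<'E'
def go(x,y,z,yaw):
    "print tool-axis shift to world target, tool-x yaw in deg"
    o=get_obs(); R=np.array(o['ee_rot']); d=R.T@(np.array([x,y,z])-o['ee_pos'])
    a=np.degrees(np.arctan2(R[1,0],R[0,0])); print('t',round(o['t'],2),'pos',np.round(o['ee_pos'],4),'yaw',a.round(1),'F',np.round(o['contact_force'],1),'-> shift',d.round(4),'turn',round((a-yaw+180)%360-180,1))
E
python3 -m crank '[[[-0.026,0.029,0,0,0],[-0.052,0.058,0,0,0],[-0.078,0.087,0,0,0],[-0.104,0.116,0,0,0],[-0.13,0.145,0,0,0]]]'
python3 -m crank '[[[-0.026,0.029,0,0,0],[-0.052,0.058,0,0,0],[-0.078,0.087,0,0,0],[-0.104,0.116,0,0,0],[-0.13,0.145,0,0,0]]]'
python3 -c "from h import *; go(.472,.140,.042,55)"
```

```text
t: 0.52
ee_pos: [0.3366, 0.4202, 0.2309]
ee_rot: [[0.39, 0.921, -0.001], [0.921, -0.39, -0.001], [-0.001, -0.0, -1.0]]
contact_force: [0.9, 0.2, -0.3]
width: 0.0256
t: 0.93
ee_pos: [0.4194, 0.244, 0.2311]
ee_rot: [[0.39, 0.921, -0.0], [0.921, -0.39, -0.0], [-0.001, -0.0, -1.0]]
contact_force: [0.9, 0.0, -1.1]
width: 0.0004
t 0.93 pos [0.4194 0.244  0.2311] yaw 67.0 F [ 0.9  0.  -1.1] -> shift [-0.0751  0.089   0.1891] turn 12.0
```

```bash
python3 -m crank '[[[-0.025,0.027,0,4,0],[-0.05,0.054,0,8,0],[-0.066,0.078,0.02,12,0],[-0.068,0.081,0.055,12,0],[-0.068,0.081,0.09,12,0]]]'
python3 -c "from h import *; go(.472,.140,.042,55)"
```

```text
t: 1.35
ee_pos: [0.4697, 0.1488, 0.1413]
ee_rot: [[0.578, 0.816, 0.005], [0.816, -0.578, -0.0], [0.003, 0.004, -1.0]]
contact_force: [-0.8, 0.4, -0.6]
width: -0.0001
t 1.35 pos [0.4697 0.1488 0.1413] yaw 54.7 F [-0.8  0.4 -0.6] -> shift [-0.0061  0.0066  0.0993] turn -0.3
```

```bash
python3 -m crank '[[[-0.006,0.006,0.03,0,0],[-0.006,0.006,0.06,0,0],[-0.006,0.006,0.09,0,0],[-0.006,0.006,0.099,0,0],[-0.006,0.006,0.099,0,0]]]'
python3 -m crank '[[[0,0.009,0,0,0],[0,0.018,0,1,0],[0,0.028,0,4,0],[0,0.038,0,8,0],[0,0.048,0,12,0]]]'
python3 - <<'E'
from h import *
im,p=cap('top','top1.png'); go(.5,.1,.04,40)
c=cv2.resize(im[105:275,210:460],None,fx=3.2,fy=3.2,interpolation=cv2.INTER_CUBIC)
cv2.imwrite('pics/c1.png',np.clip(c[:,:,::-1].astype(float)*1.6,0,255).astype('uint8'))
E
```

```text
t: 1.77
ee_pos: [0.4668, 0.1428, 0.0402]
ee_rot: [[0.573, 0.82, -0.006], [0.82, -0.573, -0.002], [-0.005, -0.004, -1.0]]
contact_force: [0.6, -0.1, -0.2]
width: -0.0001
t: 2.18
ee_pos: [0.5085, 0.1181, 0.0439]
ee_rot: [[0.733, 0.68, 0.0], [0.68, -0.733, 0.004], [0.003, -0.003, -1.0]]
contact_force: [-2.4, 5.4, -0.7]
width: -0.0001
t 2.23 pos [0.5112 0.116  0.0441] yaw 42.6 F [-0.2  2.8 -0. ] -> shift [-0.0191  0.0042  0.004 ] turn 2.6
```

View pics/c1.png

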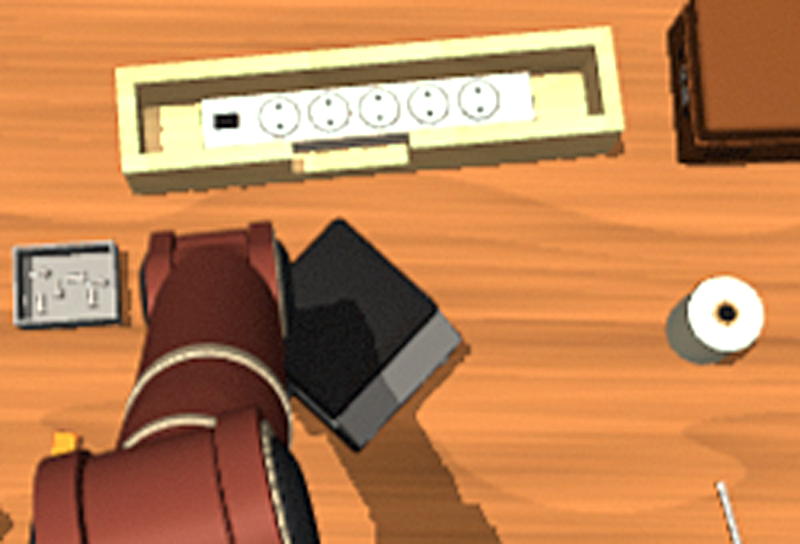

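The printer has turned about 9° clockwise and moved right and up. Its corners are now back-right (340,218), front-right (463,340) and front-left (356,450).

```bash
cat >> h.py <<'E'
TO=np.array([.6898,.0265]);TA=6.3
def pose(p,br=None,fr=None,fl=None,o=(210,105),s=3.2):
    pts=[(k,onz(p,*full(q,o,s),z)[:2]) for k,q,z in(((73,-66),br,.102),((-73,-66),fr,.066),((-73,66),fl,.066)) if q]
    return fitpose([a for a,b in pts],[b for a,b in pts])
def fitpose(A,B):
    A=np.array(A)/1000.;B=np.array(B);a=A-A.mean(0);b=B-B.mean(0)
    th=np.arctan2((a[:,0]*b[:,1]-a[:,1]*b[:,0]).sum(),(a*b).sum()); R=np.array([[np.cos(th),-np.sin(th)],[np.sin(th),np.cos(th)]])
    c=B.mean(0)-R@A.mean(0); r=np.linalg.norm(B-(A@R.T+c),axis=1)
    t=np.radians(TA);X=np.array([np.cos(t),np.sin(t)]);Y=np.array([-X[1],X[0]]);bk=c+R@[.073,0]
    print('printer c',c.round(4),'ang',np.degrees(th).round(1),'res',r.round(4),'| in trough: ang',(np.degrees(th)-TA).round(1),'back x,y',((bk-TO)@X).round(4),((bk-TO)@Y).round(4)); return c,np.degrees(th)
def loc(c,ang,x,y):
    t=np.radians(ang); return np.array([c[0]+x*np.cos(t)-y*np.sin(t),c[1]+x*np.sin(t)+y*np.cos(t)])
E
python3 - <<'E'
from h import *
p=optics.camera_params('top')
c0,a0=pose(p,(303,234),(445,343),(352,462))
c,a=pose(p,(340,218),(463,340),(358,450))
e=np.array(get_obs()['ee_pos'])[:2]; t=np.radians(a); d=e-c; print('tcp in printer',d@[np.cos(t),np.sin(t)],d@[-np.sin(t),np.cos(t)])
E
```

```text
printer c [0.5146 0.0433] ang 55.0 res [0.002  0.0026 0.0034] | in trough: ang 48.7 back x,y -0.124 0.0907
printer c [0.5279 0.0265] ang 47.8 res [0.0023 0.0004 0.0022] | in trough: ang 41.5 back x,y -0.1062 0.0661
tcp in printer 0.05495950478148363 0.07250991872105457
```

```bash
python3 -m crank '[[[0.001,0.01,0.003,2,0],[0.002,0.02,0.003,4,0],[0.002,0.03,0.003,6,0],[0.002,0.04,0.003,9,0],[0.002,0.042,0.003,10,0]]]'
python3 -m crank '[[[0,-0.025,0,0,0],[0,-0.05,-0.02,0,0],[0,-0.09,-0.04,0,0],[0,-0.125,-0.06,0,0],[0,-0.15,-0.08,0,0]]]'
cat >> h.py <<'E'
def find(f):
    im,p=cap('top',f); hsv=cv2.cvtColor(im,cv2.COLOR_RGB2HSV); m=((hsv[...,1]<70)&(hsv[...,2]<140)).astype('uint8'); m[:165]=0;m[275:]=0;m[:,:255]=0;m[:,405:]=0
    m=cv2.morphologyEx(m,cv2.MORPH_OPEN,np.ones((3,3),'uint8'))
    k=max(cv2.findContours(m,0,1)[0],key=cv2.contourArea); a=cv2.approxPolyDP(k,3,True)[:,0].tolist(); print(cv2.contourArea(k),cv2.minAreaRect(k)[2],a)
    c=cv2.resize(im[105:275,210:460],None,fx=3.2,fy=3.2,interpolation=cv2.INTER_CUBIC)
    cv2.imwrite('pics/c_'+f,np.clip(c[:,:,::-1].astype(float)*1.6,0,255).astype('uint8')); return a,p
E
python3 -c "from h import *; find('top2.png'); go(.5,.1,.04,40)"
```

```text
t: 2.65
ee_pos: [0.5402, 0.087, 0.0409]
ee_rot: [[0.839, 0.544, 0.004], [0.544, -0.839, 0.002], [0.004, 0.0, -1.0]]
contact_force: [-2.5, 3.8, 2.0]
width: 0.0002
t: 3.07
ee_pos: [0.4553, 0.2141, 0.1209]
ee_rot: [[0.838, 0.546, 0.001], [0.546, -0.838, 0.001], [0.001, -0.001, -1.0]]
contact_force: [0.4, 0.5, 0.4]
width: -0.0001
2491.0 56.30992889404297 [[336, 171], [299, 192], [298, 200], [305, 204], [314, 224], [322, 227], [319, 231], [324, 238], [363, 214]]
t 3.12 pos [0.4541 0.221  0.1243] yaw 33.6 F [-1.3  4.1  0.8] -> shift [-0.0293  0.1266  0.0834] turn -6.4
```

View pics/c_top2.png

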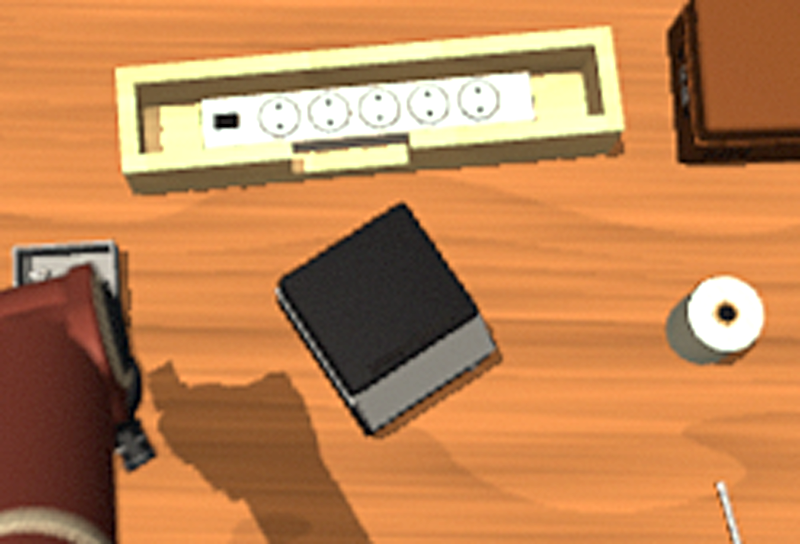

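The printer is now clear of the arm: back-right (402,204), back-left (279,282), front-right (497,350), front-left (375,433). It has turned a lot further.

```bash
cat >> h.py <<'E'
def pose4(p,br,fr,fl,bl):
    q=[((73,-66),br,.102),((-73,-66),fr,.066),((-73,66),fl,.066),((73,66),bl,.102)]
    return fitpose([k for k,_,_ in q],[onz(p,*full(v),z)[:2] for _,v,z in q])
E
python3 - <<'E'
from h import *
p=optics.camera_params('top')
c,a=pose4(p,(402,204),(497,350),(375,433),(279,282))
print('front-left push start',loc(c,a,-.100,.05), 'right-front',loc(c,a,-.058,-.095))
E
```

```text
printer c [ 0.5427 -0.0071] ang 34.9 res [0.0047 0.0027 0.003  0.0042] | in trough: ang 28.6 back x,y -0.0858 0.0177
front-left push start [ 0.43208169 -0.02330769] right-front [ 0.54951616 -0.11816625]
```

```bash
python3 -c "from h import *; go(.430,-.024,.14,33)"
```

```text
t 3.12 pos [0.4541 0.221  0.1243] yaw 33.6 F [-1.3  4.1  0.8] -> shift [-0.1555  0.1906 -0.0179] turn 0.6
```

```bash
python3 -m crank '[[[-0.02,0.025,-0.018,0,0],[-0.045,0.055,-0.018,0,0],[-0.07,0.086,-0.018,0,0],[-0.095,0.116,-0.018,0,0],[-0.12,0.146,-0.018,0,0]]]'
python3 -m crank '[[[-0.025,0.03,0,0,0],[-0.04,0.05,0,0,0],[-0.04,0.05,0,0,0],[-0.04,0.05,0.0,0,0],[-0.04,0.05,0.0,0,0]]]'
python3 -c "from h import *; go(.430,-.024,.042,33)"
```

```text
t: 3.53
ee_pos: [0.436, 0.0215, 0.1385]
ee_rot: [[0.839, 0.544, 0.004], [0.545, -0.839, -0.001], [0.002, 0.003, -1.0]]
contact_force: [0.5, 0.1, -0.3]
width: -0.0001
t: 3.95
ee_pos: [0.4297, -0.0393, 0.1378]
ee_rot: [[0.839, 0.545, 0.002], [0.545, -0.839, 0.0], [0.001, 0.001, -1.0]]
contact_force: [-0.1, 0.8, 0.2]
width: 0.0001
t 3.95 pos [ 0.4297 -0.0393  0.1378] yaw 33.0 F [-0.1  0.8  0.2] -> shift [ 0.0085 -0.0127  0.0958] turn 0.0
```

```bash
python3 -m crank '[[[0.004,-0.013,0.0,0,0],[0.004,-0.013,0.035,0,0],[0.004,-0.013,0.07,0,0],[0.004,-0.013,0.096,0,0],[0.004,-0.013,0.096,0,0]]]'
python3 -m crank '[[[0.008,0,0,0,0],[0.016,0,0,0,0],[0.024,0,0,2,0],[0.032,0,0,5,0],[0.04,0,0,8,0]]]'
python3 -m crank '[[[-0.01,0,0,0,0],[-0.02,0,0,0,0],[-0.02,0.01,-0.02,0,0],[-0.02,0.02,-0.05,0,0],[-0.02,0.02,-0.07,0,0]]]'
python3 -c "from h import *; find('top3.png'); go(.5,.1,.04,40)"
```

```text
t: 4.37
ee_pos: [0.4231, -0.0242, 0.0379]
ee_rot: [[0.836, 0.548, -0.008], [0.548, -0.836, 0.001], [-0.006, -0.005, -1.0]]
contact_force: [-0.5, -0.0, -0.2]
width: -0.0001
t: 4.78
ee_pos: [0.4545, -0.0038, 0.0428]
ee_rot: [[0.907, 0.422, -0.009], [0.422, -0.907, 0.001], [-0.008, -0.005, -1.0]]
contact_force: [-9.7, -1.0, 6.2]
width: -0.0001
t: 5.2
ee_pos: [0.4509, -0.0335, 0.1143]
ee_rot: [[0.907, 0.421, 0.006], [0.421, -0.907, -0.002], [0.005, 0.004, -1.0]]
contact_force: [0.3, -0.2, 0.7]
width: 0.0
1776.5 60.01836013793945 [[337, 167], [297, 187], [321, 234], [328, 231], [327, 222], [338, 194], [354, 197]]
t 5.25 pos [ 0.4527 -0.0328  0.117 ] yaw 24.9 F [ 0.5 -0.3  0.8] -> shift [ 0.0981 -0.1009  0.0774] turn -15.1
```

View pics/c_top3.png

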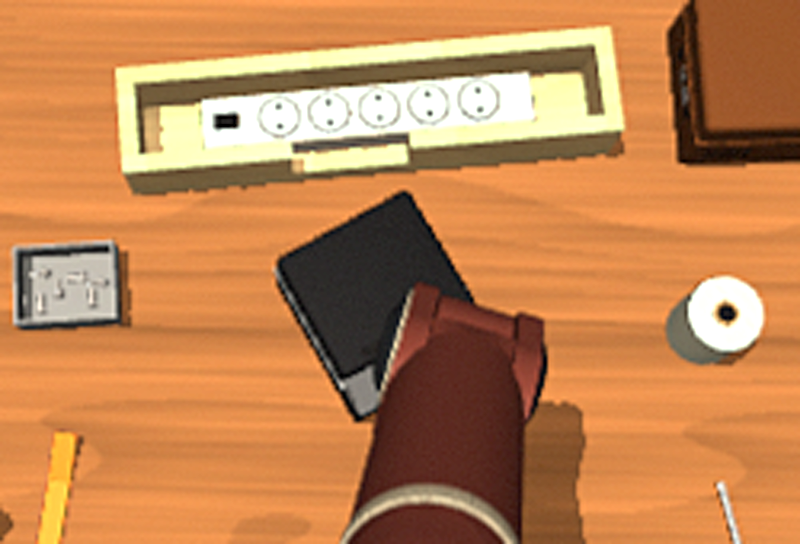

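The gripper covers the front-right corner. Visible are back-right (405,192), back-left (277,262) and front-left (362,420), so it turned about 4° more.

Run:
```python
from h import *
p=optics.camera_params('top')
q=[((73,-66),(405,192),.102),((-73,66),(362,420),.066),((73,66),(277,262),.102)]
c,a=fitpose([k for k,_,_ in q],[onz(p,*full(v),z)[:2] for _,v,z in q])
for x,y in((-.073,.055),(-.095,.058),(-.055,-.095),(-.055,-.066)): print(x,y,loc(c,a,x,y).round(3))
```

```text
printer c [ 0.5538 -0.0038] ang 31.3 res [0.0047 0.0008 0.0038] | in trough: ang 25.0 back x,y -0.0723 0.0157
-0.073 0.055 [0.463 0.005]
-0.095 0.058 [ 0.443 -0.004]
-0.055 -0.095 [ 0.556 -0.114]
-0.055 -0.066 [ 0.541 -0.089]
```

```bash
python3 -c "from h import *; go(.554,-.118,.042,25)"
```

```text
t 5.25 pos [ 0.4527 -0.0328  0.117 ] yaw 24.9 F [ 0.5 -0.3  0.8] -> shift [0.0552 0.1195 0.0763] turn -0.1
```

```bash
python3 -m crank '[[[0,0.035,-0.02,0,0],[0.01,0.07,-0.02,0,0],[0.03,0.1,-0.02,0,0],[0.055,0.12,-0.02,0,0],[0.055,0.12,-0.01,0,0]]]'
python3 -m crank '[[[0,0,0.02,0,0],[0,0,0.045,0,0],[0,0,0.07,0,0],[0,0,0.085,0,0],[0,0,0.085,0,0]]]'
python3 -m crank '[[[0,-0.01,0,0,0],[0,-0.02,0,0,0],[0,-0.03,0,3,0],[0,-0.04,0,6,0],[0,-0.05,0,9,0]]]'
python3 -c "from h import *; go(.554,-.118,.042,25)"
python3 -m crank '[[[0,0.02,0,0,0],[0,0.045,0,0,0],[0,0.08,-0.01,0,0],[0,0.115,-0.03,0,0],[0,0.14,-0.05,0,0]]]'
python3 -c "from h import *; find('top4.png'); go(.5,.1,.04,40)"
```

```text
t: 5.67
ee_pos: [0.5581, -0.1202, 0.1247]
ee_rot: [[0.906, 0.422, 0.016], [0.422, -0.907, -0.005], [0.013, 0.011, -1.0]]
contact_force: [0.4, 0.9, 0.4]
width: 0.0001
t: 6.08
ee_pos: [0.5474, -0.1156, 0.0339]
ee_rot: [[0.906, 0.424, -0.005], [0.424, -0.906, 0.001], [-0.004, -0.004, -1.0]]
contact_force: [0.1, 0.9, 0.8]
width: -0.0004
t: 6.5
ee_pos: [0.5286, -0.0722, 0.0379]
ee_rot: [[0.962, 0.274, 0.003], [0.274, -0.962, -0.003], [0.002, 0.004, -1.0]]
contact_force: [-0.3, -4.3, -2.1]
width: 0.0001
t 6.5 pos [ 0.5286 -0.0722  0.0379] yaw 15.9 F [-0.3 -4.3 -2.1] -> shift [ 0.0119  0.0511 -0.0039] turn -9.1
t: 6.92
ee_pos: [0.5678, -0.2079, 0.0887]
ee_rot: [[0.961, 0.276, 0.002], [0.276, -0.961, -0.002], [0.001, 0.003, -1.0]]
contact_force: [0.3, -1.5, -0.2]
width: 0.0002
2520.5 70.34617614746094 [[331, 168], [290, 182], [306, 232], [349, 217], [346, 200]]
t 6.97 pos [ 0.5714 -0.2161  0.0939] yaw 15.6 F [ 2.5 -6.2  3.1] -> shift [ 0.016  -0.3244  0.0491] turn -24.4
```

View pics/c_top4.png

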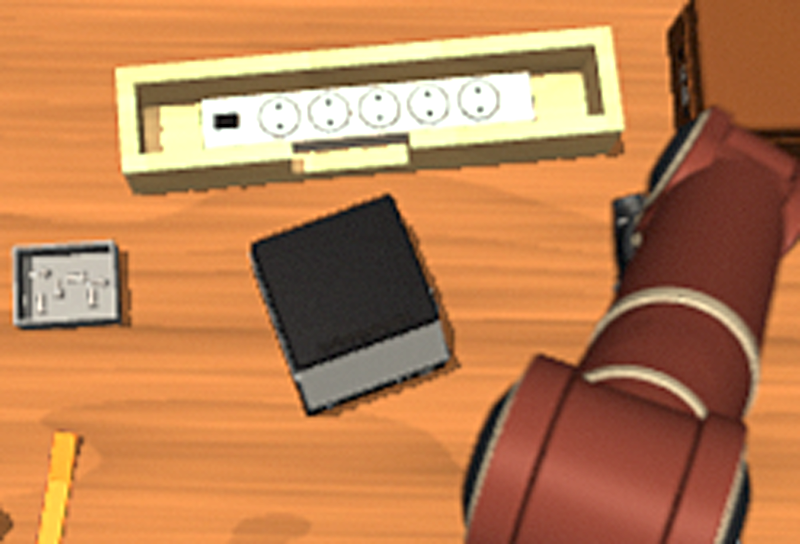

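It turned strongly: back-right (391,196), back-left (254,244), front-right (450,358), front-left (310,412).

Run:
```python
from h import *
p=optics.camera_params('top')
c,a=pose4(p,(391,196),(450,358),(310,412),(254,244))
for x,y in((-.073,.055),(.055,.095),(.055,.066)): print(x,y,loc(c,a,x,y).round(3))
```

```text
printer c [0.5547 0.0245] ang 21.3 res [0.0046 0.0034 0.0018 0.0052] | in trough: ang 15.0 back x,y -0.064 0.0317
-0.073 0.055 [0.467 0.049]
0.055 0.095 [0.571 0.133]
0.055 0.066 [0.582 0.106]
```

```bash
python3 -m crank '[[[0,-0.01,-0.035,0,0],[0,-0.035,-0.06,0,0],[0,-0.075,-0.06,0,0],[0,-0.115,-0.06,0,0],[0,-0.155,-0.06,0,0]]]'
python3 -m crank '[[[0,-0.04,0,0,0],[0,-0.08,0,0,0],[0,-0.12,0,0,0],[0,-0.16,0,0,0],[0,-0.175,0,0,0]]]'
python3 -c "from h import *; go(.571,.133,.042,15.6)"
```

```text
t: 7.38
ee_pos: [0.5242, -0.0539, 0.1485]
ee_rot: [[0.961, 0.277, 0.004], [0.277, -0.961, 0.001], [0.005, -0.0, -1.0]]
contact_force: [0.7, 0.4, -0.0]
width: -0.0002
t: 7.8
ee_pos: [0.4731, 0.12, 0.1474]
ee_rot: [[0.958, 0.287, -0.0], [0.287, -0.958, 0.006], [0.001, -0.006, -1.0]]
contact_force: [-0.1, -0.1, -0.6]
width: 0.0001
t 7.8 pos [0.4731 0.12   0.1474] yaw 16.7 F [-0.1 -0.1 -0.6] -> shift [0.0974 0.0162 0.1054] turn 1.1
```

```bash
python3 -m crank '[[[0.03,0,0,0,0],[0.06,0.005,0,0,0],[0.09,0.012,0,0,0],[0.098,0.016,0.015,1,0],[0.098,0.016,0.03,1,0]]]'
python3 -c "from h import *; go(.571,.133,.042,15.6)"
```

```text
t: 8.22
ee_pos: [0.5784, 0.1246, 0.1185]
ee_rot: [[0.965, 0.26, 0.008], [0.26, -0.966, 0.002], [0.009, 0.001, -1.0]]
contact_force: [-0.3, 0.6, -0.7]
width: -0.0
t 8.22 pos [0.5784 0.1246 0.1185] yaw 15.1 F [-0.3  0.6 -0.7] -> shift [-0.0056 -0.01    0.0764] turn -0.5
```

```bash
python3 -m crank '[[[-0.003,-0.01,0,0,0],[-0.003,-0.01,0.03,0,0],[-0.003,-0.01,0.06,0,0],[-0.003,-0.01,0.076,0,0],[-0.003,-0.01,0.076,0,0]]]'
python3 -m crank '[[[0,0.008,0,0,0],[0,0.016,0,0,0],[0,0.024,0,0,0],[0,0.031,0,2,0],[0,0.036,0,4,0]]]'
python3 -c "from h import *; go(.571,.133,.042,15.6)"
python3 -m crank '[[[0,-0.02,0,0,0],[0,-0.035,0,0,0],[0,-0.045,-0.03,0,0],[0,-0.045,-0.065,0,0],[-0.03,-0.045,-0.1,0,0]]]'
python3 -m crank '[[[-0.04,-0.0,0,0,0],[-0.08,0,0,0,0],[-0.12,0,0,0,0.5],[-0.15,0,0,0,1],[-0.15,0,0,0,1]]]'
python3 -c "from h import *; find('top5.png'); go(.5,.1,.04,40)"
```

```text
t: 8.63
ee_pos: [0.5654, 0.1341, 0.0385]
ee_rot: [[0.965, 0.262, -0.007], [0.262, -0.965, 0.0], [-0.007, -0.002, -1.0]]
contact_force: [-1.7, 0.6, -0.1]
width: 0.0004
t: 9.05
ee_pos: [0.5811, 0.0993, 0.0428]
ee_rot: [[0.981, 0.192, 0.006], [0.192, -0.981, 0.004], [0.007, -0.003, -1.0]]
contact_force: [1.3, 6.7, 0.5]
width: -0.0
t 9.05 pos [0.5811 0.0993 0.0428] yaw 11.0 F [1.3 6.7 0.5] -> shift [-0.0035 -0.035   0.0009] turn -4.6
t: 9.47
ee_pos: [0.5489, 0.1369, 0.1403]
ee_rot: [[0.981, 0.192, 0.01], [0.192, -0.981, 0.001], [0.01, 0.001, -1.0]]
contact_force: [0.7, 0.7, 1.1]
width: -0.0003
t: 9.88
ee_pos: [0.3886, 0.1048, 0.1379]
ee_rot: [[0.982, 0.189, -0.008], [0.189, -0.982, 0.0], [-0.008, -0.002, -1.0]]
contact_force: [-0.0, -0.4, 0.5]
width: 0.0358
2497.5 77.47119140625 [[341, 170], [297, 180], [309, 231], [353, 221]]
t 9.93 pos [0.3934 0.1059 0.1384] yaw 10.9 F [ 0.8 -0.2  1.6] -> shift [0.1036 0.0261 0.0983] turn -29.1
```

View pics/c_top5.png

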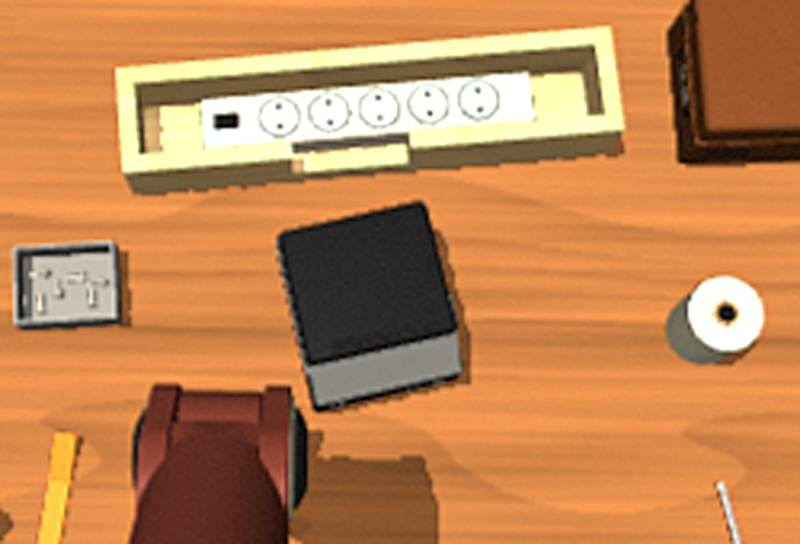

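The roll and tray look untouched. Corners: back-right (426,202), back-left (279,236), front-right (462,372), front-left (318,409).

Run:
```python
from h import *
p=optics.camera_params('top')
c,a=pose4(p,(426,202),(462,372),(318,409),(279,236))
# trough-frame centre-y target line: TCP start behind front face
t=np.radians(TA);X=np.array([np.cos(t),np.sin(t)]);Y=np.array([-X[1],X[0]])
print('centre in trough',(c-TO)@X,(c-TO)@Y)
for d in(-.262,-.25): s=TO+X*d+Y*((c-TO)@Y); print(s); go(*s,.14,96.3)
```

```text
printer c [0.5531 0.0077] ang 14.4 res [0.0019 0.0041 0.0022 0.0032] | in trough: ang 8.1 back x,y -0.0657 0.0066
centre in trough -0.1379667940801962 -0.0037046797008474966
[ 0.42978876 -0.0059327 ]
t 9.93 pos [0.3934 0.1059 0.1384] yaw 10.9 F [ 0.8 -0.2  1.6] -> shift [ 0.0146  0.1167 -0.0018] turn -85.4
[ 0.44171629 -0.00461588]
t 9.93 pos [0.3934 0.1059 0.1384] yaw 10.9 F [ 0.8 -0.2  1.6] -> shift [ 0.0265  0.1177 -0.0018] turn -85.4
```

```bash
python3 -m crank '[[[0.005,0.03,0,-6,1],[0.01,0.06,0,-12,1],[0.015,0.09,0,-18,1],[0.02,0.118,0,-24,1],[0.026,0.118,0,-30,1]]]'
python3 -m crank '[[[0,0,0,-7,1],[0,0,0,-14,1],[0,0,0,-21,1],[0,0,0,-28,1],[0,0,0,-35,1]]]'
python3 -m crank '[[[0,0,0,-7,1],[0,0,0,-14,1],[0,0,0,-20,1],[0,0,0,-20,1],[0,0,0,-20,1]]]'
python3 -c "from h import *; go(.4417,-.0046,.03,96.3); print(np.round(get_obs()['q'],1))"
```

```text
t: 10.35
ee_pos: [0.4479, -0.0114, 0.1387]
ee_rot: [[0.759, 0.651, 0.007], [0.651, -0.759, -0.005], [0.002, 0.008, -1.0]]
contact_force: [-0.9, -0.2, -0.5]
width: 0.0855
t: 10.77
ee_pos: [0.4466, -0.0047, 0.1382]
ee_rot: [[0.238, 0.971, 0.005], [0.971, -0.238, -0.001], [0.0, 0.005, -1.0]]
contact_force: [-0.0, 0.5, -0.4]
width: 0.0854
t: 11.18
ee_pos: [0.4459, -0.0044, 0.1378]
ee_rot: [[-0.1, 0.995, 0.003], [0.995, 0.1, -0.0], [-0.001, 0.003, -1.0]]
contact_force: [0.3, -0.1, 0.8]
width: 0.085
t 11.18 pos [ 0.4459 -0.0044  0.1378] yaw 95.8 F [ 0.3 -0.1  0.8] -> shift [ 0.0003 -0.0045  0.1078] turn -0.5
[  1.3  25.5  -5.  120.5   3.9  34.   89.4]
```

```bash
python3 -m crank '[[[0,-0.006,0.03,-0.5,1],[0,-0.006,0.06,-0.5,1],[0,-0.006,0.09,-0.5,1],[0,-0.006,0.107,-0.5,1],[0,-0.006,0.107,-0.5,1]]]'
python3 -m crank '[[[0,0.007,0,0,1],[0,0.014,0,0,1],[0,0.021,0,0,1],[0,0.028,0,0,1],[0,0.035,0,0,1]]]'
python3 -m crank '[[[0,0.005,0,0,1],[0,0.009,0,0,1],[0,0.011,0,0,1],[0,0.011,0,0,1],[0,0.011,0,0,1]]]'
python3 -c "from h import *; find('top6.png'); go(.5,.1,.04,96.3)
t=np.radians(TA);X=np.array([np.cos(t),np.sin(t)]);print('tcp x_t',(np.array(get_obs()['ee_pos'])[:2]-TO)@X)"
```

```text
t: 11.6
ee_pos: [0.4372, -0.0044, 0.0275]
ee_rot: [[-0.111, 0.994, -0.005], [0.994, 0.111, -0.001], [-0.001, -0.005, -1.0]]
contact_force: [0.4, 0.6, 0.4]
width: 0.0853
t: 12.02
ee_pos: [0.4689, 0.0, 0.0305]
ee_rot: [[-0.116, 0.993, -0.01], [0.993, 0.116, -0.001], [0.0, -0.01, -1.0]]
contact_force: [-10.7, 0.3, 6.0]
width: 0.0852
t: 12.43
ee_pos: [0.4799, 0.0024, 0.0302]
ee_rot: [[-0.117, 0.993, -0.009], [0.993, 0.117, 0.0], [0.001, -0.009, -1.0]]
contact_force: [-7.7, 2.0, 3.0]
width: 0.0854
1273.0 87.51044464111328 [[343, 167], [300, 174], [306, 209], [303, 230], [315, 232], [311, 192], [346, 187]]
t 12.48 pos [0.4799 0.0024 0.0302] yaw 96.7 F [-6.3  2.3  2.4] -> shift [ 0.0946  0.0313 -0.01  ] turn 0.4
tcp x_t -0.21125064594348475
```

View pics/c_top6.png

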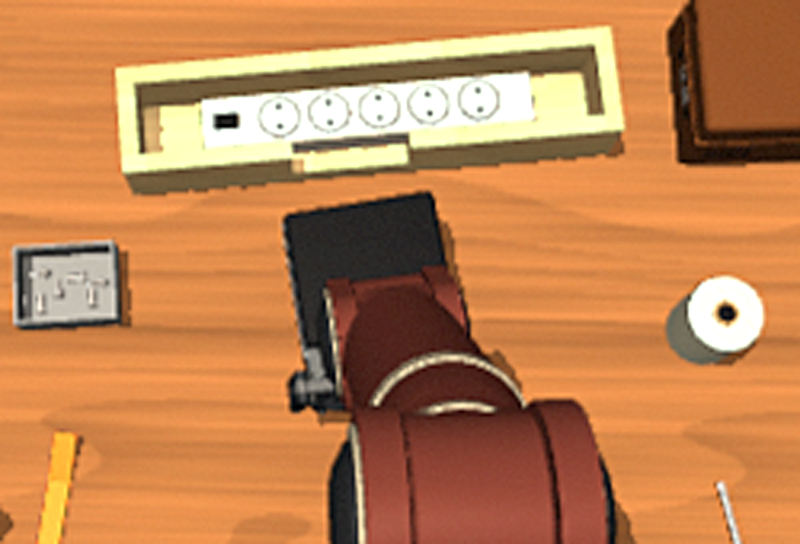

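The gripper hides the front. The back edge runs (285,214) to (433,193), now only about 3° from the trough edge and clear of it.

```bash
cat >> h.py <<'E'
def back(p,bl,br):
    t=np.radians(TA);X=np.array([np.cos(t),np.sin(t)]);Y=np.array([-X[1],X[0]])
    L=onz(p,*full(bl),.102)[:2];R=onz(p,*full(br),.102)[:2];m=(L+R)/2-TO;d=L-R
    print('back x,y',m@X,m@Y,'ang',np.degrees(np.arctan2(-d@X,d@Y)),'len',np.linalg.norm(d))
E
python3 -c "
from h import *
p=optics.camera_params('top'); back(p,(285,214),(433,193)); back(p,(279,236),(426,202))"
```

```text
back x,y -0.05366120347917141 -0.0008002568380692796 ang 3.1914084785162107 len 0.12627610077858142
back x,y -0.06658540566860839 0.00588720678328166 ang 8.256918224103977 len 0.1273282145225251
```

```bash
python3 -m crank '[[[0,0.005,0,0,1],[0,0.01,0,0,1],[0,0.015,0,0,1],[0,0.02,0,0,1],[0,0.025,0,0,1]]]'
python3 -m crank '[[[0,0.004,0,0,1],[0,0.008,0,0,1],[0,0.01,0,0,1],[0,0.01,0,0,1],[0,0.01,0,0,1]]]'
python3 -c "
from h import *
find('top7.png'); go(.5,.1,.03,96.3)"
```

```text
t: 12.9
ee_pos: [0.5033, 0.0045, 0.03]
ee_rot: [[-0.115, 0.993, -0.013], [0.993, 0.115, -0.001], [0.001, -0.012, -1.0]]
contact_force: [-10.1, -0.2, 4.8]
width: 0.0852
t: 13.32
ee_pos: [0.5147, 0.005, 0.0299]
ee_rot: [[-0.113, 0.994, -0.009], [0.994, 0.113, -0.001], [0.0, -0.009, -1.0]]
contact_force: [-6.6, 0.2, 0.9]
width: 0.0856
696.5 2.544804573059082 [[348, 165], [303, 165], [307, 199], [302, 216], [315, 218], [307, 215], [314, 212], [310, 176], [348, 170]]
t 13.37 pos [0.5147 0.005  0.0299] yaw 96.5 F [-5.8  0.2  1.4] -> shift [ 0.0961 -0.0039 -0.    ] turn 0.2
```

View pics/c_top7.png

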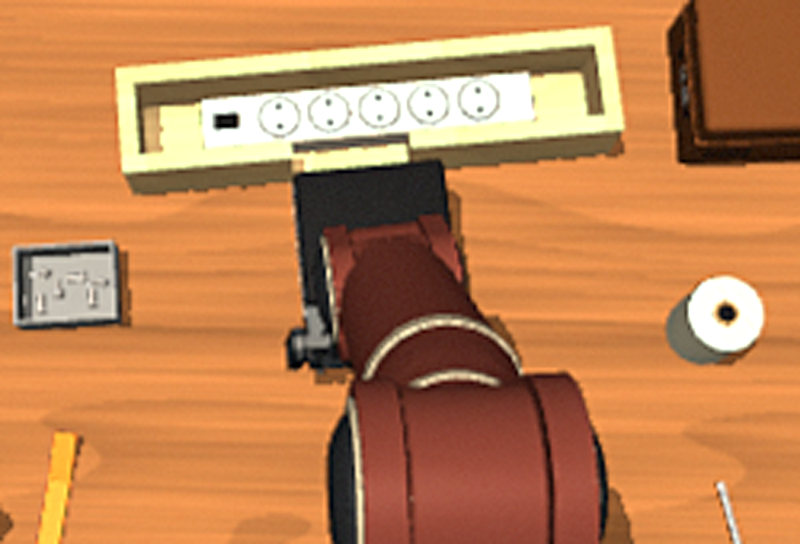

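The printer is nearly square: back edge (293,174) to (442,161), still clear of the board.

```bash
python3 -c "
from h import *
p=optics.camera_params('top'); back(p,(293,174),(442,161))"
```

```text
back x,y -0.022875888648938324 -0.010982167123402045 ang 0.036767373558552814 len 0.12694201185661028
```

```bash
python3 -c "
from h import *
im,p=cap('scene','s1.png')
c=cv2.resize(im[150:295,180:410],None,fx=3.4,fy=3.4,interpolation=cv2.INTER_CUBIC)
cv2.imwrite('pics/cs1.png',np.clip(c[:,:,::-1].astype(float)*1.5,0,255).astype('uint8'))
p=optics.camera_params('top')
t=np.radians(TA);X=np.array([np.cos(t),np.sin(t)]);Y=np.array([-X[1],X[0]])
for q in((293,158),(410,149)): d=onz(p,*full(q),.072)[:2]-TO; print(d@X,d@Y)
"
```

```text
0.0005527369901740172 0.05093268870811672
-0.0004474199532647189 -0.05146926195506999
```

View pics/cs1.png

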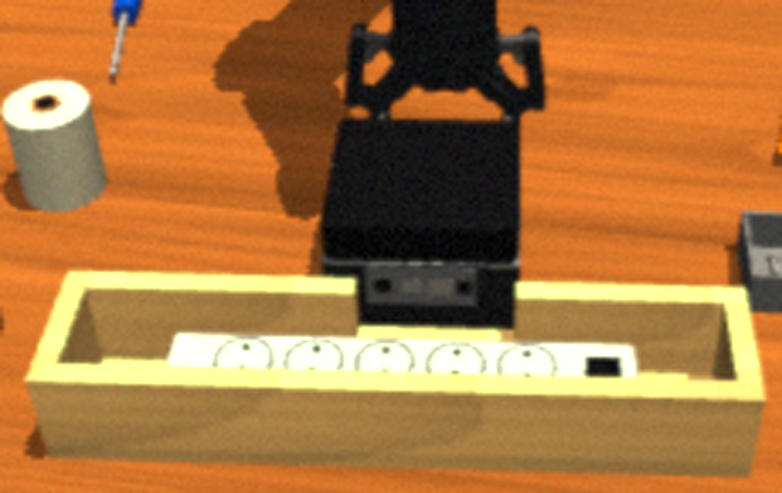

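Scene view (left is −y): the opening spans columns 357–516 and the socket panel columns 365–478, so the panel sits somewhat towards −y. Next I compute by how much.

```bash
python3 -c "
from h import *
p=optics.camera_params('scene'); F=lambda q: full(q,(180,150),3.4)
t=np.radians(TA);X=np.array([np.cos(t),np.sin(t),0]);Y=np.array([-X[1],X[0],0]);O=np.array([*TO,0])
for q in((357,277),(516,282),(72,272),(742,288)): d=onz(p,*F(q),.072)-O; print('rim',d@X,d@Y)
for q in((365,287),(478,289),(421,288)):
  c,d=ray(p,*F(q)); s=(-.023-(c-O)@X)/(d@X); P=c+s*d-O; print('panel',P@Y,P[2])
print('seg ends',);q=get_obs();print(q['t'])
"
```

```text
rim -0.0011501710683262077 -0.05287816453442409
rim -1.103945573838329e-05 0.05055497002746338
rim 0.0005356750694041365 -0.23907645398442698
rim 0.000562879631979448 0.19647991439788182
panel -0.05118033108354296 0.04211442153226652
panel 0.025401359486575553 0.04277585686025143
panel -0.013186618912764967 0.042434293084304464
seg ends
13.4167
```

Both views agree: the panel is about 12 mm to −y of the opening's middle. I'll correct this with a flat two-finger side push while it is still clear of the board.

```bash
python3 -m crank '[[[0,-0.012,0,0,1],[0,-0.025,0,0,1],[0,-0.025,-0.04,0,1],[0,-0.025,-0.08,0,1],[0,-0.025,-0.115,0,1]]]'
python3 -m crank '[[[-0.03,0.0,0,7,1],[-0.06,0,0,14,1],[-0.09,0,0,21,1],[-0.12,0.02,0,28,1],[-0.12,0.05,0,35,1]]]'
python3 -m crank '[[[0,0,0,7,1],[0,0,0,14,1],[0,0,0,21,1],[0,0,0,28,1],[0,0,0,35,1]]]'
python3 -m crank '[[[0,0,0,7,1],[0,0,0,14,1],[0,0,0,20,1],[0,0,0,20,1],[0,0,0,20,1]]]'
python3 -c "from h import *; go(.6065,-.0933,.04,6.3)"
```

```text
t: 13.83
ee_pos: [0.4948, 0.0025, 0.1476]
ee_rot: [[-0.113, 0.994, 0.002], [0.994, 0.113, 0.0], [0.0, 0.002, -1.0]]
contact_force: [1.2, 0.3, 0.1]
width: 0.0852
t: 14.25
ee_pos: [0.5561, -0.1216, 0.1469]
ee_rot: [[0.494, 0.87, 0.001], [0.87, -0.494, -0.007], [-0.006, 0.004, -1.0]]
contact_force: [-0.3, -1.3, -0.3]
width: 0.085
t: 14.67
ee_pos: [0.5583, -0.1109, 0.1461]
ee_rot: [[0.897, 0.441, 0.002], [0.441, -0.897, 0.0], [0.002, 0.001, -1.0]]
contact_force: [0.2, 0.8, 0.3]
width: 0.0854
t: 15.08
ee_pos: [0.558, -0.1108, 0.1457]
ee_rot: [[0.993, 0.117, 0.001], [0.117, -0.993, -0.0], [0.001, 0.0, -1.0]]
contact_force: [0.5, -0.4, 0.4]
width: 0.0852
t 15.08 pos [ 0.558  -0.1108  0.1457] yaw 6.7 F [ 0.5 -0.4  0.4] -> shift [ 0.05   -0.0117  0.1058] turn 0.4
```

```bash
python3 -m crank '[[[0.025,-0.005,0.0,0.4,1],[0.052,-0.01,0.03,0.4,1],[0.052,-0.01,0.06,0.4,1],[0.052,-0.01,0.09,0.4,1],[0.052,-0.01,0.107,0.4,1]]]'
python3 -m crank '[[[0,0,0,0,1],[0,-0.003,0,0,1],[0,-0.006,0,0,1],[0,-0.008,0,0,1],[0,-0.008,0,0,1]]]'
python3 -c "from h import *; go(.6065,-.0933,.04,6.3)
t=np.radians(TA);X=np.array([np.cos(t),np.sin(t)]);Y=np.array([-X[1],X[0]]);d=np.array(get_obs()['ee_pos'])[:2]-TO;print('tcp x_t,y_t',d@X,d@Y)"
```

```text
t: 15.5
ee_pos: [0.6067, -0.0941, 0.035]
ee_rot: [[0.994, 0.11, -0.004], [0.11, -0.994, 0.002], [-0.004, -0.002, -1.0]]
contact_force: [-0.6, 0.3, 0.1]
width: 0.0855
t: 15.92
ee_pos: [0.6082, -0.0863, 0.0397]
ee_rot: [[0.994, 0.109, 0.003], [0.109, -0.994, 0.001], [0.003, -0.0, -1.0]]
contact_force: [-0.0, 0.3, -0.6]
width: 0.0859
t 15.92 pos [ 0.6082 -0.0863  0.0397] yaw 6.2 F [-0.   0.3 -0.6] -> shift [-0.0025  0.0068 -0.0003] turn -0.1
tcp x_t,y_t -0.09347575669925526 -0.10313670212005076
```

```bash
python3 -m crank '[[[0,-0.003,0,0,1],[0,-0.006,0,0,1],[0,-0.009,0,0,1],[0,-0.012,0,0,1],[0,-0.015,0,0,1]]]'
python3 -m crank '[[[0,-0.003,0,0,1],[0,-0.005,0,0,1],[0,-0.005,0,0,1],[0,-0.005,0,0,1],[0,-0.005,0,0,1]]]'
python3 -m crank '[[[0,-0.003,0,0,1],[0,-0.005,0,0,1],[0,-0.006,0,0,1],[0,-0.006,0,0,1],[0,-0.006,0,0,1]]]'
python3 -c "from h import *
find('top8.png')"
```

```text
t: 16.33
ee_pos: [0.6056, -0.0729, 0.0381]
ee_rot: [[0.994, 0.106, 0.001], [0.106, -0.994, -0.002], [0.001, 0.002, -1.0]]
contact_force: [1.1, -5.4, -0.6]
width: 0.0853
t: 16.75
ee_pos: [0.6055, -0.0704, 0.0382]
ee_rot: [[0.994, 0.105, 0.002], [0.105, -0.994, -0.004], [0.002, 0.004, -1.0]]
contact_force: [1.3, -4.9, -1.9]
width: 0.0859
t: 17.17
ee_pos: [0.6046, -0.0647, 0.0382]
ee_rot: [[0.995, 0.104, 0.002], [0.104, -0.995, -0.004], [0.001, 0.004, -1.0]]
contact_force: [0.3, -5.4, -0.6]
width: 0.0851
776.0 90.0 [[334, 165], [300, 165], [302, 197], [312, 200]]
```

```bash
python3 -m crank '[[[0,-0.002,0,0,1],[0,-0.004,0,0,1],[0,-0.005,0,0,1],[0,-0.005,0,0,1],[0,-0.005,0,0,1]]]'
python3 -m crank '[[[0,0.015,0,0,1],[0,0.03,0,0,1],[0,0.03,-0.04,0,1],[0,0.03,-0.08,0,1],[0,0.03,-0.107,0,1]]]'
python3 -m crank '[[[-0.03,0,0,-7,1],[-0.06,0,0,-14,1],[-0.09,0,0,-21,1],[-0.12,0,0,-28,1],[-0.14,0,0,-35,1]]]'
python3 - <<'E'
from h import *
im,p=cap('top','top9.png'); hsv=cv2.cvtColor(im,cv2.COLOR_RGB2HSV); go(.5,.1,.14,96.3)
m=((hsv[...,1]<90)&(hsv[...,2]<70)).astype('uint8')
print([ (r,np.where(m[r,270:370])[0][[0,-1]]+270) for r in range(156,200,6) if m[r,270:370].any()])
k=max(cv2.findContours(m[156:240,270:370].copy(),0,1)[0],key=cv2.contourArea); print((cv2.approxPolyDP(k,2,True)[:,0]+[270,156]).tolist())
im,p=cap('scene','s2.png'); c=cv2.resize(im[150:295,180:410],None,fx=3.4,fy=3.4,interpolation=cv2.INTER_CUBIC)
cv2.imwrite('pics/cs2.png',np.clip(c[:,:,::-1].astype(float)*1.5,0,255).astype('uint8'))
# auto: printer dark columns in scene rows near panel; compare s1/s2
for f in('s1','s2'):
    g=cv2.imread('pics/%s.png'%f).max(2)
    print(f,[(r,(np.where(g[r,255:350]<45)[0]+255)[[0,-1]]) for r in(205,210,215,218,222)])
E
```

```text
t: 17.63
ee_pos: [0.604, -0.0598, 0.0382]
ee_rot: [[0.995, 0.104, 0.001], [0.104, -0.995, -0.004], [0.001, 0.005, -1.0]]
contact_force: [0.3, -5.1, -0.1]
width: 0.0852
t: 18.05
ee_pos: [0.6077, -0.0862, 0.1475]
ee_rot: [[0.994, 0.107, 0.002], [0.107, -0.994, 0.0], [0.002, 0.0, -1.0]]
contact_force: [0.6, 0.5, -0.5]
width: 0.0852
t: 18.47
ee_pos: [0.4641, -0.1006, 0.145]
ee_rot: [[0.749, 0.662, -0.003], [0.663, -0.749, 0.001], [-0.002, -0.003, -1.0]]
contact_force: [-1.2, -0.8, -0.3]
width: 0.0854
t 18.52 pos [ 0.4599 -0.1013  0.1448] yaw 41.6 F [-3.9 -0.2 -0.3] -> shift [ 0.1636 -0.124   0.0048] turn -54.7
[(156, array([332, 342])), (162, array([297, 342])), (168, array([298, 344])), (174, array([298, 344])), (180, array([300, 345])), (186, array([299, 347])), (192, array([301, 346])), (198, array([300, 369]))]
[[342, 156], [297, 161], [301, 201], [347, 196]]
s1 [(205, array([276, 332])), (210, array([275, 331])), (215, array([275, 332])), (218, array([274, 331])), (222, array([275, 331]))]
s2 [(205, array([283, 337])), (210, array([282, 337])), (215, array([281, 338])), (218, array([281, 338])), (222, array([281, 338]))]
```

```bash
python3 -c "
from h import *
import h; h.full=lambda q,*a:q
p=optics.camera_params('top'); h.back(p,(296.5,160.5),(343,155.5))
t=np.radians(TA);X=np.array([np.cos(t),np.sin(t)]);Y=np.array([-X[1],X[0]])
s=TO+X*-.20+Y*.001; print(s); go(*s,.14,96.3)"
```

```text
back x,y -0.02452623610030016 0.002107875965469073 ang 1.2293727585051744 len 0.12695467428700927
[0.49089807 0.0055471 ]
t 18.57 pos [ 0.4632 -0.1012  0.145 ] yaw 41.1 F [0.9 0.4 0.2] -> shift [ 0.091  -0.0622  0.0051] turn -55.2
```

Both views now give y ≈ +2 mm with about 1° of skew. Next is the final push on the front face.

```bash
python3 -m crank '[[[0.02,-0.014,0,-7,1],[0.04,-0.028,0,-14,1],[0.06,-0.042,0,-21,1],[0.08,-0.055,0,-28,1],[0.091,-0.062,0,-35,1]]]'
python3 -m crank '[[[0,0,0,-7,1],[0,0,0,-14,1],[0,0,0,-20,1],[0,0,0,-20,1],[0,0,0,-20,1]]]'
python3 -c "from h import *; go(.488,.0052,.03,96.3)"
```

```text
t: 18.98
ee_pos: [0.497, 0.0099, 0.1451]
ee_rot: [[0.23, 0.973, 0.001], [0.973, -0.23, 0.003], [0.003, 0.001, -1.0]]
contact_force: [0.1, 0.6, 0.3]
width: 0.0851
t: 19.4
ee_pos: [0.496, 0.0059, 0.1449]
ee_rot: [[-0.104, 0.995, 0.0], [0.995, 0.104, 0.001], [0.001, 0.0, -1.0]]
contact_force: [-0.1, -0.0, -0.7]
width: 0.0858
t 19.4 pos [0.496  0.0059 0.1449] yaw 96.0 F [-0.1 -0.  -0.7] -> shift [ 1.000e-04 -8.100e-03  1.149e-01] turn -0.3
```

```bash
python3 -m crank '[[[0,-0.006,0.0,-0.3,1],[0,-0.006,0.035,-0.3,1],[0,-0.006,0.07,-0.3,1],[0,-0.006,0.105,-0.3,1],[0,-0.006,0.115,-0.3,1]]]'
python3 -m crank '[[[0,0.004,0,0,1],[0,0.009,0,0,1],[0,0.014,0,0,1],[0,0.019,0,0,1],[0,0.023,0,0,1]]]'
python3 -m crank '[[[0,0.003,0,0,1],[0,0.006,0,0,1],[0,0.009,0,0,1],[0,0.011,0,0,1],[0,0.013,0,0,1]]]'
python3 -c "from h import *; go(.535,.01,.03,96.3)
t=np.radians(TA);X=np.array([np.cos(t),np.sin(t)]);print('tcp x_t',(np.array(get_obs()['ee_pos'])[:2]-TO)@X)"
```

```text
t: 19.82
ee_pos: [0.4863, 0.0047, 0.0263]
ee_rot: [[-0.111, 0.994, -0.008], [0.994, 0.111, -0.001], [0.0, -0.008, -1.0]]
contact_force: [-0.4, 0.4, -1.0]
width: 0.0855
t: 20.23
ee_pos: [0.5141, 0.0074, 0.0317]
ee_rot: [[-0.112, 0.994, 0.003], [0.994, 0.112, 0.0], [-0.0, 0.003, -1.0]]
contact_force: [-5.3, -0.8, 5.7]
width: 0.0851
t: 20.65
ee_pos: [0.5185, 0.0084, 0.0297]
ee_rot: [[-0.112, 0.994, -0.014], [0.994, 0.112, -0.001], [0.0, -0.014, -1.0]]
contact_force: [-10.6, -0.5, 6.9]
width: 0.0854
t 20.65 pos [0.5185 0.0084 0.0297] yaw 96.5 F [-10.6  -0.5   6.9] -> shift [-0.0003  0.0166 -0.0005] turn 0.2
tcp x_t -0.17227104912746186
```

```bash
python3 -m crank '[[[0,0.003,0,0,1],[0,0.006,0,0,1],[0,0.009,0,0,1],[0,0.011,0,0,1],[0,0.012,0,0,1]]]'
python3 -m crank '[[[0,0.001,0,0,1],[0,0.002,0,0,1],[0,0.003,0,0,1],[0,0.003,0,0,1],[0,0.003,0,0,1]]]'
```

```text
t: 21.07
ee_pos: [0.5314, 0.0094, 0.0297]
ee_rot: [[-0.112, 0.994, -0.012], [0.994, 0.112, -0.001], [-0.0, -0.012, -1.0]]
contact_force: [-9.2, -0.5, 5.2]
width: 0.0853
t: 21.48
ee_pos: [0.5339, 0.0096, 0.0297]
ee_rot: [[-0.111, 0.994, -0.013], [0.994, 0.111, -0.002], [-0.0, -0.013, -1.0]]
contact_force: [-9.6, -0.1, 4.9]
width: 0.0857
```

```bash
python3 -m crank '[[[0,0.001,0,0,1],[0,0.002,0,0,1],[0,0.003,0,0,1],[0,0.003,0,0,1],[0,0.003,0,0,1]]]'
```

```text
t: 21.9
ee_pos: [0.5337, 0.0095, 0.0294]
ee_rot: [[-0.111, 0.994, -0.02], [0.994, 0.111, -0.002], [-0.0, -0.02, -1.0]]
contact_force: [-14.5, -1.6, 9.2]
width: 0.0853
```

Movement stopped and force rose, which fits the back meeting the board at about the expected place. I'll press slightly more to seat it flat.

```bash
python3 -m crank '[[[0,0.001,0,0,1],[0,0.002,0,0,1],[0,0.003,0,0,1],[0,0.004,0,0,1],[0,0.004,0,0,1]]]'
python3 -m crank '[[[0,0.001,0,0,1],[0,0.002,0,0,1],[0,0.003,0,0,1],[0,0.004,0,0,1],[0,0.004,0,0,1]]]'
```

```text
t: 22.32
ee_pos: [0.5335, 0.0095, 0.029]
ee_rot: [[-0.111, 0.993, -0.029], [0.994, 0.111, -0.004], [-0.0, -0.029, -1.0]]
contact_force: [-19.3, -2.7, 12.8]
width: 0.0857
t: 22.73
ee_pos: [0.5332, 0.0095, 0.0288]
ee_rot: [[-0.111, 0.993, -0.038], [0.994, 0.111, -0.004], [-0.0, -0.038, -0.999]]
contact_force: [-25.4, -2.0, 18.8]
width: 0.0855
```

```bash
python3 -m crank '[[[0,-0.006,0,0,1],[0,-0.012,0,0,1],[0,-0.02,0,0,1],[0,-0.035,0,0,1],[0,-0.05,0,0,1]]]'
python3 -m crank '[[[0,0,-0.03,0,1],[-0.03,0,-0.06,0,1],[-0.07,0,-0.09,0,1],[-0.11,0,-0.1,0,1],[-0.15,0,-0.1,0,1]]]'
python3 -m crank '[[[-0.03,0,0,0,1],[-0.06,0,0,0,1],[-0.08,0,0,0,1],[-0.08,0,0,0,1],[-0.08,0,0,0,1]]]'
python3 - <<'E'
from h import *
a,_=cap('top','topF.png'); b,_=cap('scene','sF.png'); go(.5,0,.1,96.3)
f=lambda im:np.clip(im[:,:,::-1].astype(float)*1.6,0,255).astype('uint8')
A=cv2.resize(f(a)[105:200,260:380],None,fx=5,fy=5,interpolation=cv2.INTER_CUBIC)[:290]
B=cv2.resize(f(b)[190:285,185:407],None,fx=2.7,fy=2.7,interpolation=cv2.INTER_CUBIC)
B=B[:, :600]; cv2.imwrite('pics/final.png',np.vstack([A,B[:300]]))
E
```

```text
t: 23.15
ee_pos: [0.5031, 0.0062, 0.0307]
ee_rot: [[-0.112, 0.994, 0.005], [0.994, 0.112, 0.0], [-0.0, 0.005, -1.0]]
contact_force: [-0.1, 0.4, -0.1]
width: 0.0853
t: 23.57
ee_pos: [0.5214, -0.1381, 0.134]
ee_rot: [[-0.114, 0.993, 0.011], [0.993, 0.114, -0.002], [-0.003, 0.011, -1.0]]
contact_force: [1.1, 1.1, -0.3]
width: 0.0856
t: 23.98
ee_pos: [0.5271, -0.2181, 0.1301]
ee_rot: [[-0.109, 0.994, 0.002], [0.994, 0.109, -0.001], [-0.001, 0.002, -1.0]]
contact_force: [0.8, 0.8, 0.3]
width: 0.0855
t 24.08 pos [ 0.5272 -0.2148  0.1299] yaw 96.5 F [0.5 0.  0.4] -> shift [ 0.2165 -0.0025  0.0301] turn 0.2Traceback (most recent call last):
  File "<stdin>", line 6, in <module>
    return _nx.concatenate(arrs, 0, dtype=dtype, casting=casting)
           ~~~~~~~~~~~~~~~^^^^^^^^^^^^^^^^^^^^^^^^^^^^^^^^^^^^^^^
ValueError: all the input array dimensions except for the concatenation axis must match exactly, but along dimension 1, the array at index 0 has size 600 and the array at index 1 has size 599
```

Run:
```python
from h import *
f=lambda n:np.clip(cv2.imread('pics/'+n).astype(float)*1.6,0,255).astype('uint8')
A=cv2.resize(f('topF.png')[130:188,265:385],(600,290),interpolation=cv2.INTER_CUBIC)
B=cv2.resize(f('sF.png')[175:295,185:405],(550,300),interpolation=cv2.INTER_CUBIC)
cv2.imwrite('pics/final.png',np.vstack([A,cv2.copyMakeBorder(B,0,0,0,50,0)]))
```

```text
(no output)
```

View pics/final.png

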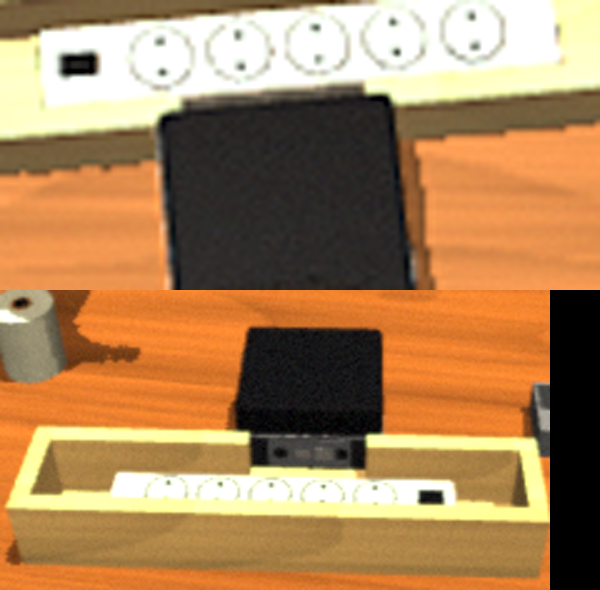

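The panel (columns 267–350) sits mid-opening (251–367), and the back edge (162,112)–(390,95) lies along the board. One numeric check, including whether the other things stayed put.

Run:
```python
from h import *
import h
h.full=lambda q,*a:(265+(q[0]+.5)/5-.5,130+(q[1]+.5)/5-.5)
p=optics.camera_params('top'); h.back(p,(160,112),(392,93))
a=cv2.imread('pics/top0.png').astype(int);b=cv2.imread('pics/topF.png').astype(int);d=abs(a-b).max(2)
for n,(x0,x1,y0,y1) in dict(tray=(210,252,176,212),pry=(214,240,236,305),sd=(430,462,252,328)).items(): print(n,(d[y0:y1,x0:x1]>40).sum())
a=cv2.imread('pics/scene0.png').astype(int);b=cv2.imread('pics/sF.png').astype(int);d=abs(a-b).max(2)
for n,(x0,x1,y0,y1) in dict(roll=(178,214,172,214),sd=(205,228,132,175),pry=(405,422,162,200),tray=(395,442,210,245)).items(): print('scene',n,(d[y0:y1,x0:x1]>40).sum())
o=get_obs();print(o['t'],np.round(o['contact_force'],1),np.round(o['qvel'],2))
```

```text
back x,y -0.0022854604524696316 -0.00014081243026958486 ang -0.2572418136187238 len 0.12680774816614812
tray 0
pry 0
sd 2222
scene roll 503
scene sd 710
scene pry 0
scene tray 0
24.0833 [0.5 0.  0.4] [-1.02 -0.12 -0.47  0.67  0.15  0.2   0.13]
```

Run:
```python
from h import *
for f in('scene0','s1','sF'):
    im=cv2.imread('pics/%s.png'%f)[165:220,170:220]; hsv=cv2.cvtColor(im,cv2.COLOR_BGR2HSV)
    m=(hsv[...,1]<85); y,x=np.where(m); print(f,x.min(),x.max(),y.min(),y.max(),x.mean().round(1),y.mean().round(1))
order.close_job()
```

```text
scene0 11 44 0 46 26.0 27.1
s1 11 44 0 46 26.1 27.2
sF 11 44 0 46 26.3 27.4
the job is handed in; nothing more can be done
```

The printer now stands with its back against the trough's front board and the socket panel opposite the cable opening. I handed the job in at about 24 s of the 72 s allowed.

**What I did:**
- I turned the printer with single-finger pushes on the left-rear, front-left and right-front corners, then the left-rear again.
- I squared it with a flat two-finger push on the front. It was within about 3° at 54 mm from the board, and about 0° at 23 mm.
- The panel was then about 12 mm off to the −y side, so I corrected that with a flat push on the right side.
- I pushed it steadily back until it stopped and the force rose to 25 N, then withdrew.

**Last checks:**

| Check | Result |
|---|---|
| Middle of back, distance from board | about −2 mm (within camera error) |
| Panel off the opening's middle | about 0 mm in the top view; centred in the scene view too |
| Out of square | about −0.3° |
| Tray and pry tool | images unchanged from the start |
| Roll | outline unchanged in the scene view; its pixels differed, which I put down to the arm's shadow |
| Force on the tool | about zero, arm clear |

**Not confirmed:** the screwdriver could not be re-checked, because the arm covered it in the last top view and the scene pixels around it had changed. The tool never went near it.

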